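# Raise the telescoping prop to its next hole and lay the board across

## Robot

A 7-joint arm with a two-finger parallel gripper is mounted at the origin on a cart in front of the work surface, level with it; the furniture and walls round the work are solid. World frame = base frame: x ahead of the robot, y to its left, z up, the work surface at z = 0. Lengths are in mm, angles in rad, forces in N, time in s.
With the tool pointing down it reaches from about 400 to 875 mm from the base axis. Payload 4.4 kg.
Tool frame: the origin (TCP) lies midway between the tips of the shut fingers; the grasp point (between the pads) lies ctrl.grip_depth behind it (ctrl.grip_depth is the distance from the TCP to the grasp point, in mm); z points along the fingers, y is the line along which they close (so a half turn about z gives the same grasp; the last joint's range is limited). The gripper opens to 85 mm and grips with 20 to 120 N. Pads are 22 mm wide; open, the fingers measure 114 mm over their backs; the gripper's body (76 mm by 85 mm) begins 54 mm behind the grasp point. The pads swing forward as they close: fully open they stand 13 mm farther back than shut.
Start: joints at [1.161, 0.628, 0.038, 1.517, -0.027, 0.996, -0.02], TCP at [219.122, -611.967, 231.313] pointing down, gripper open.
Joint ranges: [-3.06, 3.06], [-0.37, 2.12], [-1.25, 1.32], [0.18, 2.47], [-1.1, 4.24], [0.23, 1.98], [-2.94, 2.94]. Speed limits (rad/s): [2.57, 2.57, 3.14, 3.14, 3.14, 3.14, 3.14].

## Interface

Orientations are given as [roll, pitch, yaw] about the fixed x, y, z axes, in that order (R = Rz(yaw) Ry(pitch) Rx(roll)).
In Python, from cell import ctrl gives the robot as it stands.
- The arm moves only by the tool carry_out, never from a script. Its argument "deltas" is one flat list of numbers, 7 for each row, row after row: the turn, a rotation vector about the tool's x, y, z in degrees, then the shift along the tool's x, y, z in m, then the closure, from -1 (fully open) to 1 (shut). In form: [wx, wy, wz, dx, dy, dz, claw, wx, wy, wz, dx, dy, dz, claw, ...]. A call has 1 to 12 rows; each row shifts and turns the commanded pose from where the row before left it, along the tool's axes as they then stand; what a row does not reach is not made up. A row lasts 1/8 s, in which the tool goes at most 62.5 mm and 10.7 degrees, less where a joint would pass 70% of its speed; a pose out of reach is approached as far as the arm can. A call with a gripper value outside its range is refused whole. The fingers move at their own pace and stop on an object; the grip force is fixed at half the most. Time passes only in rows, so rows that do not move let the fingers close. It gives the time, the measured TCP pose, the force, the opening and the grip force at its end, in the units of the state.
- ctrl.read_state(): the state, without advancing time (a new reading comes with each control period).
- ctrl.get_image(name): name is "side" or "top" or "wrist"; returns the picture (420x560x3 uint8, red, green, blue); there is no depth.
- ctrl.calibration(name): a dict with "mtx" (3x3 intrinsics, pixels), "R" (3x3) and "t" (3): a world point X has camera coordinates R X + t. Camera axes: x right, y down, z forward; pixel columns grow to the right and rows downward; lengths in mm; the calibration is good to about 2 mm. A picture is of the moment at which its call begins: read the wrist's pose just before it. calibration takes no time and is no camera call; for the wrist camera it gives the pose at the moment of the call.
- ctrl.finish_job(): hands the job in; it is judged then, once.
The state is a dict: "clock": time; "qpos": joint angles; "qd": joint speeds; "tau": joint torques, N m; "eef_pos": TCP position; "tool_rot": TCP orientation; "force": force on the tool from outside, world axes, zero at the start; "torque": the same for the moment, N m; "width": finger opening in mm; "gripper_force": force on a finger pad.
Only numpy, scipy, OpenCV 4.12 (cv2) and the standard library are available. Lean on these libraries where they do the work, as an engineer would, in place of code of your own. Each camera call takes 0.05 s, during which the arm holds its last target. There are 200 camera calls.

## Task

Set up the wooden board for painting: draw the blue prop's inner tube up by its orange head, gently, until its brass spring button clicks out through the first hole of the steel strip, and let go, so that the prop stays up by itself. Then lay the wooden board from the bench flat across the heads of the prop and the fixed rest behind it and let go. Never strain the button by pulling or pressing hard or dropping the board on the prop, and leave the tape measure, varnish jar and paint brush where they are.

Things in the scene. Friction and masses are not known exactly. Their poses are not given: they have to be found in the camera images.
- prop: Adjustable prop, fixed: blue foot plate 100x100x8 mm, upright square blue outer tube 46x46 mm, its top 120 mm above the bench. Origin: centre of the foot's underside; z up, x points to the fixed rest. The front (-x) wall of the outer tube is a steel strip with two 10 mm holes; its height is set differently each time and is not measured.
- prop_tube: Inner tube with head, 34x34 mm, 0.5 kg, slides up and down. Origin: centre of the head's flat top, axes as the prop's. Head: orange block, black rubber top, 60 mm along x, 40 along y, 26 high, gripped across y from above. Fully down at the start: top at 160 mm. It sinks back if let go before the button is through a hole. Drawing it up takes 6 to 8 N with its weight.
- tube_mouth (a point): Centre of the top opening of the prop's outer tube, 120 mm above the bench. The inner tube reaches the first hole after a rise of 26 to 53 mm, different each time; once locked it has 2 mm of play up and down, cannot pass this hole, and stays up when let go.
- snap_button (a point): Spring button set of the inner tube: a brass pin, 8 mm diameter, with round tip. Origin: on the tube's axis at button height, 120 mm below the head's top; it does not follow the pin's own stroke of 8 mm towards the prop's -x, which shows only as brass in the hole and as a stop felt in the pull. More than 25 N on it damages it: draw at about 10 mm/s and stop once the pull rises by some 6 N.
- rest_top (a point): Centre of the top of the fixed rest: a blue post on an 80 mm foot with the same head as the prop (60x40x26 mm, 60 mm along the line to the prop), top 200 mm above the bench, 160 to 175 mm from the prop's axis.
- board: Sawn wooden board, 45 mm wide along x, 240 mm long along y, 21 mm thick along z, about 0.12 kg, lying loose on the bench; origin: centre of its underside.
- tape_measure: Yellow tape measure, 73x85x35 mm, loose bystander; origin at its underside.
- varnish_jar: Jar with a dark lid, 64 mm diameter, 99 mm high, loose bystander; origin at its underside.
- paint_brush: Flat paint brush with a red handle, 50x226x17 mm, loose bystander; origin at its underside.

How it is judged:
By the outcome, as a careful person would: the job done as asked, in the order asked, and still so for the second after the job is handed in, with the robot touching nothing.
It also fails if it takes over 58 s, if anything falls off the work surface, if the arm or the gripper's body presses on something with over 40 N, if the wrist force passes 120 N, or if a joint passes its speed limit or range.

## Working session

There is one attempt and no reset: what is moved stays moved. The work goes in short steps, Python scripts to look and compute and a tool call to move; the robot and the scene stay as the last step left them, time stands still between calls to the robot, and variables do not carry over. Pictures are saved under pics/ and viewed, at most 10 in all, crops included, and the job is handed in when it is done.

Besides the shell and the picture viewer there is one more tool, called after "Call:" as name(argument=value, ...), one argument or row to a line, values as JSON. carry_out: Moves the arm, as the interface text tells. Its arguments: {"type":"object","properties":{"deltas":{"type":"array"}},"required":["deltas"]}

```bash
mkdir -p pics; python3 - <<'E'
from cell import ctrl
import cv2,numpy as np
s=ctrl.read_state();print(s,ctrl.grip_depth)
for n in("side","top"):
    cv2.imwrite(f"pics/{n}0.png",ctrl.get_image(n)[:,:,::-1]); c=ctrl.calibration(n); print(n,c)
E
```

```text
{'clock': 0.0, 'qpos': array([ 1.16117159,  0.62935171,  0.03842858,  1.51836804, -0.02701174,
        0.99631058, -0.01997449]), 'qd': array([-1.36615084e-04,  4.36377887e-04,  1.12279372e-03, -1.78259875e-05,
       -1.59060622e-03,  8.36526837e-04,  1.30239870e-03]), 'tau': array([ 3.80675292e-04, -5.63395035e+01,  1.22618169e+00, -1.93442702e+01,
        1.09597453e-02,  1.06152578e-02,  6.23443697e-06]), 'eef_pos': array([ 218.93397547, -611.34984222,  230.3852166 ]), 'tool_rot': array([-3.13967244e+00,  8.01449739e-06,  3.43854680e-01]), 'force': array([-0.52301197, -0.02128938, -0.24725191]), 'torque': array([0.02518505, 0.02720383, 0.02270516]), 'gripper_force': 0.0, 'width': 85.55774369816214} 18.700000000000003
side {'mtx': array([[406.08357861,   0.        , 271.63559929],
       [  0.        , 406.08357861, 210.26377217],
       [  0.        ,   0.        ,   1.        ]]), 'R': array([[ 0.97723796, -0.21144542, -0.01722766],
       [-0.08460915, -0.31399099, -0.94564843],
       [ 0.1945437 ,  0.92558116, -0.32473413]]), 't': array([-592.72330928,  136.49471911, 1499.17597784])}
top {'mtx': array([[468.04274742,   0.        , 275.43414488],
       [  0.        , 468.04274742, 209.42099414],
       [  0.        ,   0.        ,   1.        ]]), 'R': array([[-0.00782662, -0.99985083,  0.01539667],
       [-0.98518492,  0.00507212, -0.1714204 ],
       [ 0.17131674, -0.01651021, -0.98507766]]), 't': array([-179.171667  ,  585.57023978, 1254.57135027])}
```

View pics/top0.png

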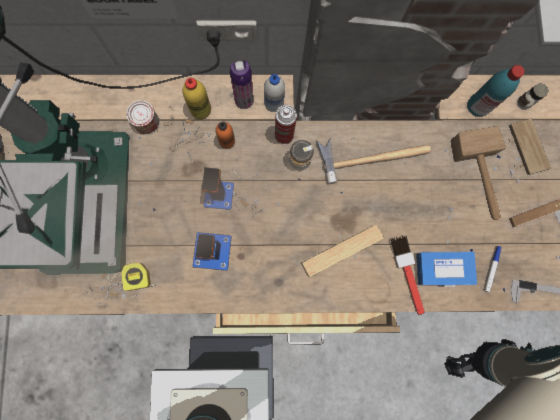

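View pics/side0.png

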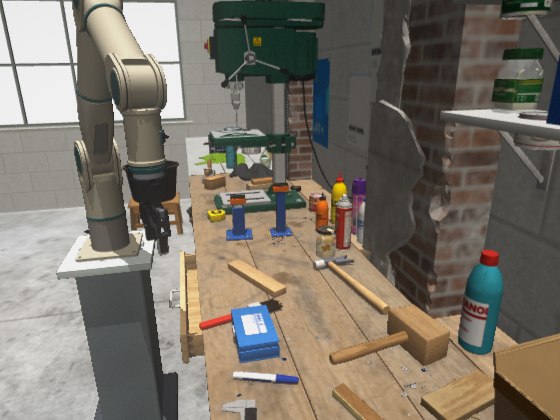

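The top view shows the prop head at about (206,246), the rest head at (211,184), and the board running from (305,268) to (382,233). The tape is at (134,277), the brush at (408,270), and the jar (behind) at (301,154).

```bash
cat > h.py <<'E'
from cell import ctrl
import cv2,numpy as np
def ray(n,px,z,c=None):
    c=c or ctrl.calibration(n); R,t=c["R"],c["t"]
    d=R.T@np.linalg.solve(c["mtx"],[px[0],px[1],1.]); o=-R.T@t
    return o+d*(z-o[2])/d[2]
def proj(n,X,c=None):
    c=c or ctrl.calibration(n); p=c["mtx"]@(c["R"]@np.asarray(X,float)+c["t"]); return p[:2]/p[2]
def blobs(mask,amin=30):
    cs,_=cv2.findContours(mask.astype(np.uint8),cv2.RETR_EXTERNAL,cv2.CHAIN_APPROX_NONE)
    return [c for c in cs if cv2.contourArea(c)>amin]
E
python3 - <<'E'
from h import *
im=cv2.imread("pics/top0.png");hsv=cv2.cvtColor(im,cv2.COLOR_BGR2HSV);H,S,V=[hsv[...,i].astype(int) for i in range(3)]
roi=np.zeros(H.shape,bool);roi[160:285,180:395]=1
for nm,m,zz in(("blue",(H>100)&(H<130)&(S>120)&(V>60),8),("dark",(V<75),160),("board",(S<140)&(V>165)&(H>8)&(H<30),21)):
    for c in blobs(m&roi,60):
        r=cv2.minAreaRect(c);b=cv2.boxPoints(r)
        print(nm,np.round(r[0]),np.round(r[1],1),cv2.contourArea(c),[np.round(ray("top",p,zz)[:2]).tolist() for p in list(b)+[r[0]]])
a=cv2.resize(im[165:275,185:255],None,fx=5,fy=5,interpolation=cv2.INTER_CUBIC)
b=cv2.resize(im[215:285,295:390],None,fx=4,fy=4,interpolation=cv2.INTER_CUBIC)
o=np.zeros((550,740,3),np.uint8);o[:,:350]=a;o[:280,355:735]=b
cv2.imwrite("pics/c1.png",o)
E
```

```text
blue [211. 251.] [34.1 33.5] 395.5 [[431.0, 51.0], [525.0, 43.0], [515.0, -54.0], [421.0, -45.0], [473.0, -1.0]]
dark [204. 254.] [ 9.5 15.5] 84.5 [[458.0, 22.0], [470.0, -15.0], [448.0, -23.0], [436.0, 14.0], [453.0, -1.0]]
board [246. 281.] [10.8 10.3] 75.0 [[392.0, -81.0], [408.0, -104.0], [383.0, -121.0], [367.0, -98.0], [387.0, -101.0]]
board [277. 271.] [ 9.8 27.7] 160.5 [[417.0, -146.0], [438.0, -221.0], [412.0, -228.0], [391.0, -154.0], [415.0, -187.0]]
board [269. 260.] [28. 80.] 1019.5 [[486.0, -52.0], [484.0, -277.0], [406.0, -276.0], [408.0, -53.0], [446.0, -164.0]]
board [197. 265.] [38. 34.] 650.5 [[487.0, 86.0], [486.0, -10.0], [381.0, -11.0], [381.0, 83.0], [433.0, 37.0]]
board [339. 248.] [109.  72.] 4282.0 [[379.0, -208.0], [582.0, -211.0], [581.0, -523.0], [377.0, -513.0], [478.0, -364.0]]
board [214. 221.] [60.2 27.8] 606.5 [[550.0, 86.0], [625.0, 60.0], [562.0, -102.0], [488.0, -74.0], [556.0, -8.0]]
board [270. 208.] [43.4 71.2] 1332.5 [[580.0, -51.0], [710.0, -211.0], [609.0, -287.0], [483.0, -128.0], [595.0, -169.0]]
board [344. 205.] [ 44.4 108.8] 1723.5 [[563.0, -217.0], [750.0, -477.0], [642.0, -548.0], [460.0, -288.0], [602.0, -381.0]]
board [309. 174.] [ 8.4 27.1] 131.5 [[704.0, -240.0], [711.0, -319.0], [686.0, -320.0], [679.0, -242.0], [695.0, -280.0]]
board [366. 172.] [11. 57.] 259.5 [[714.0, -364.0], [714.0, -530.0], [681.0, -529.0], [681.0, -363.0], [697.0, -446.0]]
board [354. 161.] [ 4.7 42.1] 99.5 [[729.0, -352.0], [749.0, -474.0], [735.0, -476.0], [715.0, -353.0], [732.0, -414.0]]
board [238. 166.] [30.4 15.6] 149.0 [[714.0, -26.0], [758.0, -41.0], [725.0, -124.0], [682.0, -108.0], [720.0, -75.0]]
```

View pics/c1.png

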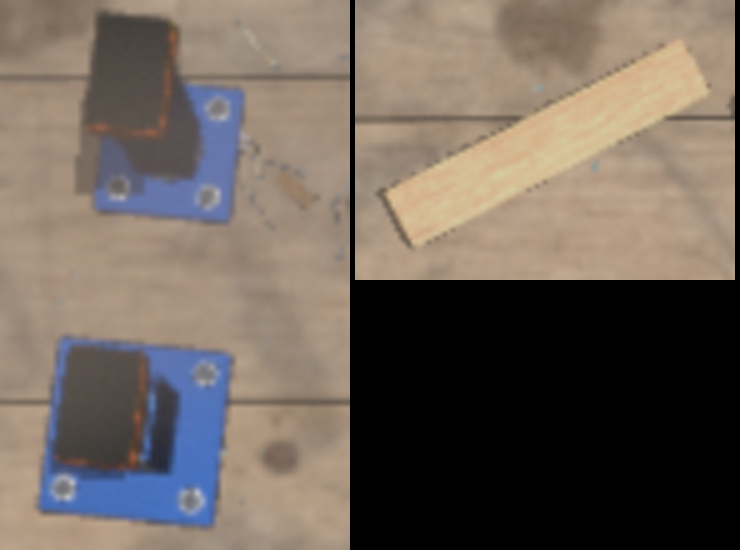

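The crop shows the black head tops with an orange rim, corners readable for the prop (68,345)–(137,467) and the rest (97,12)–(163,133). The board corners in it are (680,38), (708,86), (413,246) and (386,190).

```bash
python3 - <<'E'
from h import *
def f(nm,pts,z,s,o):
    P=np.array([ray("top",(np.array(p)+.5)/s+o-.5,z)[:2] for p in pts]);
    e=P-np.roll(P,-1,0);print(nm,"c",P.mean(0).round(1),"len",np.linalg.norm(e,axis=1).round(1),"ang",(np.degrees(np.arctan2(e[:,1],e[:,0]))%180).round(1));return P.mean(0)
A=np.array([185,165]);
p=f("foot",[(60,337),(232,353),(213,526),(38,510)],8,5,A)
h=f("phead",[(68,345),(148,348),(137,467),(53,462)],160,5,A)
r=f("rhead",[(97,12),(177,22),(163,133),(83,125)],200,5,A)
f("board",[(325,38),(353,86),(58,246),(31,190)],21,4,np.array([295,215]))
d=r-p;print(d,np.linalg.norm(d),np.degrees(np.arctan2(d[1],d[0])))
E
```

```text
foot c [473.8  -2.1] len [98.7 98.5 99.1 98.7] ang [ 84.3 174.2  84.4 174. ]
phead c [474.   -2.9] len [40.4 60.2 42.1 59.3] ang [ 87.5 175.6  86.2 173.9]
rhead c [636.1 -19.5] len [40.4 57.1 39.9 58.1] ang [ 82.4 173.7  83.9 174.2]
board c [ 474.1 -373. ] len [ 39.1 239.3  43.1 237. ] ang [ 28.1 117.6  25.  116.7]
[162.23168105 -17.34022463] 163.1557590940716 -6.100928634365726
```

Call:
carry_out(
  deltas=[0,0,8.6,0,0,0,-1,0,0,8.6,0,0,0,-1,0,0,8.5,0,0,0,-1,0,0,0,0.008,-0.025,0,-1,0,0,0,0.015,-0.05,0,-1,0,0,0,0.018,-0.058,0,-1,0,0,0,0.018,-0.058,0,-1,0,0,0,0.018,-0.058,0,-1,0,0,0,0.018,-0.058,0,-1,0,0,0,0.018,-0.058,0,-1,0,0,0,0.018,-0.058,0,-1,0,0,0,0.018,-0.058,0,-1],
)

```text
clock: 1.6
eef_pos: [418.1, -147.3, 231.3]
tool_rot: [3.142, -0.0, -0.105]
force: [1.1, -1.1, -0.5]
width: 85.2
gripper_force: 0.0
```

```bash
cat >> h.py <<'E'
from scipy.spatial.transform import Rotation as Ro
def to(x,y,z,yaw):
    s=ctrl.read_state();R=Ro.from_euler("xyz",s["tool_rot"]);T=Ro.from_euler("xyz",[np.pi,0,np.radians(yaw)])
    print("t%.2f"%s["clock"],"pos",s["eef_pos"].round(1),"rot",np.degrees(s["tool_rot"]).round(1),"F",s["force"].round(1),"w%.1f"%s["width"],
     "\nturn",np.degrees((R.inv()*T).as_rotvec()).round(1),"shift(final axes)",T.inv().apply(np.array([x,y,z])-s["eef_pos"]).round(1),"q",s["qpos"].round(2))
E
python3 -c "
from h import *
to(474,-2.5,200,-6)"
```

```text
t1.60 pos [ 418.1 -147.3  231.3] rot [180.  -0.  -6.] F [ 1.1 -1.1 -0.5] w85.2 
turn [ 0. -0. -0.] shift(final axes) [  40.4 -149.9   31.3] q [ 0.18  0.34  0.13  2.07 -0.06  0.74 -1.33]
```

Call:
carry_out(
  deltas=[0,0,0,0.015,-0.055,0,-1,0,0,0,0.014,-0.05,0,-1,0,0,0,0.008,-0.03,0,-1,0,0,0,0.0035,-0.015,0,-1,0,0,0,0,0,0.02,-1,0,0,0,0,0,0.02,-1,0,0,0,0,0,0.005,-1,0,0,0,0,0,0,-1],
)

```text
clock: 2.6
eef_pos: [473.4, -5.0, 186.4]
tool_rot: [3.141, 0.0, -0.106]
force: [0.7, -0.7, -0.8]
width: 85.5
gripper_force: 0.0
```

```bash
python3 - <<'E'
from h import *
to(474,-2.5,128,-6)
c=ctrl.calibration("wrist");im=ctrl.get_image("wrist")[:,:,::-1];cv2.imwrite("pics/w1.png",im)
print([proj("wrist",p,c).round().tolist() for p in([474,-2.5,160],[636.1,-19.5,200])])
E
```

```text
t2.60 pos [473.4  -5.  186.4] rot [180.    0.   -6.1] F [ 0.7 -0.7 -0.8] w85.5 
turn [ 0.   0.  -0.1] shift(final axes) [ 0.3 -2.5 58.4] q [-0.11  0.45  0.09  2.05 -0.06  0.65 -1.66]
[[274.0, 250.0], [271.0, -163.0]]
```

View pics/w1.png

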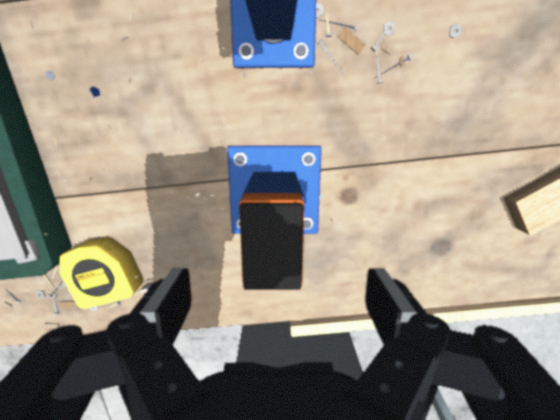

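The head top sits at columns 242–304 and rows 203–289, almost on the prediction. I'll shift 3 mm sideways, lower and grip.

Call:
carry_out(
  deltas=[0,0,0,0.001,-0.0032,0.004,-1,0,0,0,0.001,0,0.012,-1,0,0,0,0,0,0.016,-1,0,0,0,0,0,0.016,-1,0,0,0,0,0,0.008,-1,0,0,0,0,0,0.002,-1,0,0,0,0,0,0,-1],
)

```text
clock: 3.52
eef_pos: [476.1, -1.3, 128.4]
tool_rot: [-3.142, -0.0, -0.105]
force: [0.6, 0.1, -1.3]
width: 85.6
gripper_force: 0.0
```

Call:
carry_out(
  deltas=[0,0,0,0,0,0,0.2,0,0,0,0,0,0,0.4,0,0,0,0,0,0,0.6,0,0,0,0,0,0,0.8,0,0,0,0,0,0,1,0,0,0,0,0,0,1],
)

```text
clock: 4.28
eef_pos: [476.1, -1.3, 128.9]
tool_rot: [-3.141, -0.001, -0.105]
force: [-0.6, 0.3, 5.4]
width: 38.9
gripper_force: 60.4
```

```bash
python3 -c "
from h import *
to(475,-2,128,-6);s=ctrl.read_state();print(s['gripper_force'],s['torque'])"
```

```text
t4.28 pos [476.1  -1.3 128.9] rot [-180.   -0.   -6.] F [-0.6  0.3  5.4] w38.9 
turn [-0. -0.  0.] shift(final axes) [-1.   0.8  0.9] q [-0.1   0.55  0.07  2.09 -0.08  0.5  -1.65]
60.43967843055725 [-0.06399188  0.27547614  0.04125129]
```

Call:
carry_out(
  deltas=[0,0,0,0,0,-0.00125,1,0,0,0,0,0,-0.00125,1,0,0,0,0,0,-0.00125,1,0,0,0,0,0,-0.00125,1,0,0,0,0,0,-0.00125,1,0,0,0,0,0,-0.00125,1,0,0,0,0,0,-0.00125,1,0,0,0,0,0,-0.00125,1,0,0,0,0,0,-0.00125,1,0,0,0,0,0,-0.00125,1,0,0,0,0,0,-0.00125,1,0,0,0,0,0,-0.00125,1],
)

```text
clock: 5.78
eef_pos: [476.0, -1.3, 143.4]
tool_rot: [-3.142, -0.0, -0.105]
force: [3.8, -0.1, -8.1]
width: 39.1
gripper_force: 61.2
```

Call:
carry_out(
  deltas=[0,0,0,0,0,-0.00125,1,0,0,0,0,0,-0.00125,1,0,0,0,0,0,-0.00125,1,0,0,0,0,0,-0.00125,1,0,0,0,0,0,-0.00125,1,0,0,0,0,0,-0.00125,1],
)

```text
clock: 6.52
eef_pos: [476.0, -1.3, 150.9]
tool_rot: [-3.142, -0.0, -0.105]
force: [4.8, -0.5, -8.4]
width: 39.2
gripper_force: 61.3
```

Call:
carry_out(
  deltas=[0,0,0,0,0,-0.00125,1,0,0,0,0,0,-0.00125,1],
)

```text
clock: 6.78
eef_pos: [476.1, -1.3, 153.4]
tool_rot: [-3.142, -0.0, -0.105]
force: [5.1, -0.2, -7.4]
width: 39.3
gripper_force: 61.3
```

Call:
carry_out(
  deltas=[0,0,0,0,0,-0.001,1,0,0,0,0,0,-0.001,1],
)

```text
clock: 7.02
eef_pos: [476.1, -1.3, 155.4]
tool_rot: [-3.142, -0.0, -0.105]
force: [4.6, -0.3, -7.3]
width: 39.2
gripper_force: 61.3
```

Call:
carry_out(
  deltas=[0,0,0,0,0,-0.001,1,0,0,0,0,0,-0.001,1],
)

```text
clock: 7.28
eef_pos: [476.1, -1.3, 157.4]
tool_rot: [-3.142, -0.0, -0.105]
force: [4.8, -0.5, -8.3]
width: 39.2
gripper_force: 61.3
```

Call:
carry_out(
  deltas=[0,0,0,0,0,-0.001,1,0,0,0,0,0,-0.001,1],
)

```text
clock: 7.52
eef_pos: [476.1, -1.3, 159.4]
tool_rot: [-3.142, -0.0, -0.105]
force: [6.0, -1.0, -8.0]
width: 39.2
gripper_force: 61.3
```

Call:
carry_out(
  deltas=[0,0,0,0,0,-0.001,1,0,0,0,0,0,-0.001,1],
)

```text
clock: 7.78
eef_pos: [476.1, -1.3, 161.4]
tool_rot: [-3.142, -0.0, -0.105]
force: [4.9, -0.0, -8.4]
width: 38.7
gripper_force: 61.3
```

Call:
carry_out(
  deltas=[0,0,0,0,0,-0.001,1,0,0,0,0,0,-0.001,1],
)

```text
clock: 8.02
eef_pos: [476.1, -1.3, 163.4]
tool_rot: [-3.142, -0.0, -0.105]
force: [4.1, -0.0, -7.4]
width: 39.0
gripper_force: 61.3
```

Call:
carry_out(
  deltas=[0,0,0,0,0,-0.001,1,0,0,0,0,0,-0.001,1],
)

```text
clock: 8.28
eef_pos: [476.0, -1.3, 165.5]
tool_rot: [-3.142, -0.0, -0.105]
force: [4.6, 0.6, -6.5]
width: 39.0
gripper_force: 61.4
```

Call:
carry_out(
  deltas=[0,0,0,0,0,-0.0008,1,0,0,0,0,0,-0.0008,1],
)

```text
clock: 8.52
eef_pos: [476.0, -1.3, 167.3]
tool_rot: [-3.142, -0.0, -0.105]
force: [4.8, -0.6, -2.3]
width: 39.4
gripper_force: 61.9
```

Call:
carry_out(
  deltas=[0,0,0,0,0,-0.0005,1],
)

```text
clock: 8.65
eef_pos: [476.1, -1.3, 167.7]
tool_rot: [-3.142, -0.001, -0.105]
force: [4.8, -1.2, -4.9]
width: 38.9
gripper_force: 61.9
```

Call:
carry_out(
  deltas=[0,0,0,0,0,-0.0005,1],
)

```text
clock: 8.78
eef_pos: [476.1, -1.3, 167.9]
tool_rot: [-3.142, -0.0, -0.105]
force: [5.4, -1.1, -6.3]
width: 38.9
gripper_force: 61.6
```

Call:
carry_out(
  deltas=[0,0,0,0,0,-0.0005,1],
)

```text
clock: 8.9
eef_pos: [476.0, -1.3, 168.2]
tool_rot: [3.142, -0.0, -0.105]
force: [5.0, -0.8, -6.7]
width: 39.0
gripper_force: 61.5
```

Call:
carry_out(
  deltas=[0,0,0,0,0,-0.0005,1],
)

```text
clock: 9.02
eef_pos: [476.0, -1.3, 168.7]
tool_rot: [3.142, -0.0, -0.105]
force: [4.6, -0.3, -6.6]
width: 39.3
gripper_force: 61.5
```

Call:
carry_out(
  deltas=[0,0,0,0,0,-0.0006,1],
)

```text
clock: 9.15
eef_pos: [476.1, -1.3, 169.3]
tool_rot: [3.142, -0.0, -0.105]
force: [5.6, -0.7, -7.1]
width: 38.8
gripper_force: 61.5
```

Call:
carry_out(
  deltas=[0,0,0,0,0,-0.0006,1],
)

```text
clock: 9.28
eef_pos: [476.0, -1.3, 169.9]
tool_rot: [3.142, -0.0, -0.105]
force: [4.5, -0.4, -6.6]
width: 39.5
gripper_force: 61.5
```

Call:
carry_out(
  deltas=[0,0,0,0,0,-0.0006,1],
)

```text
clock: 9.4
eef_pos: [476.0, -1.3, 170.3]
tool_rot: [3.142, -0.0, -0.105]
force: [6.9, 0.6, -11.9]
width: 38.8
gripper_force: 61.5
```

The pull rose by about 5 N, so I stop here and ease back 1 mm.

Call:
carry_out(
  deltas=[0,0,0,0,0,0.0005,1,0,0,0,0,0,0.0005,1],
)

```text
clock: 9.65
eef_pos: [476.0, -1.2, 169.6]
tool_rot: [-3.142, -0.0, -0.105]
force: [4.9, -1.0, -4.4]
width: 38.8
gripper_force: 62.1
```

Call:
carry_out(
  deltas=[0,0,0,0,0,0.0005,1,0,0,0,0,0,0.0003,1],
)

```text
clock: 9.9
eef_pos: [476.0, -1.3, 168.9]
tool_rot: [-3.142, -0.0, -0.105]
force: [4.7, -1.1, -4.5]
width: 39.2
gripper_force: 62.1
```

Call:
carry_out(
  deltas=[0,0,0,0,0,0.0005,1],
)

```text
clock: 10.02
eef_pos: [476.0, -1.3, 168.4]
tool_rot: [-3.142, -0.0, -0.105]
force: [5.0, -0.4, -4.1]
width: 39.3
gripper_force: 62.2
```

Call:
carry_out(
  deltas=[0,0,0,0,0,0.0005,1],
)

```text
clock: 10.15
eef_pos: [476.0, -1.3, 167.9]
tool_rot: [-3.142, -0.0, -0.105]
force: [4.9, -0.4, -4.6]
width: 38.9
gripper_force: 62.2
```

Call:
carry_out(
  deltas=[0,0,0,0,0,0.0004,1],
)

```text
clock: 10.28
eef_pos: [476.1, -1.3, 167.6]
tool_rot: [-3.142, -0.0, -0.105]
force: [4.5, -1.0, -1.1]
width: 39.3
gripper_force: 62.4
```

The weight has come off after 2 mm of play, so it is locked. I release slowly and check.

Call:
carry_out(
  deltas=[0,0,0,0,0,0,0.2,0,0,0,0,0,0,0.0,0,0,0,0,0,0,-0.5,0,0,0,0,0,0,-1,0,0,0,0,0,0,-1,0,0,0,0,0,-0.01,-1,0,0,0,0,0,-0.03,-1,0,0,0,0,0,-0.04,-1,0,0,0,0,0,-0.03,-1,0,0,0,0,0,-0.01,-1,0,0,0,0,0,0,-1],
)

```text
clock: 11.65
eef_pos: [475.9, -1.3, 287.8]
tool_rot: [-3.141, -0.001, -0.105]
force: [-1.4, 0.2, 0.3]
width: 85.7
gripper_force: 0.0
```

```bash
python3 - <<'E'
from h import *
to(474,-373,150,27)
c=ctrl.calibration("wrist");w=ctrl.get_image("wrist")[:,:,::-1];s=ctrl.get_image("side")[:,:,::-1]
cv2.imwrite("pics/w2.png",np.hstack([cv2.resize(w,(400,300)),cv2.resize(s[170:245,210:310],(400,300),interpolation=cv2.INTER_CUBIC)]))
print([[h]+[proj("side",p).round(1).tolist() for p in([475,-2,h],)] for h in(160,198.5)],proj("wrist",[475,-2,198.5],c)*[400/560,300/420])
E
```

```text
t11.65 pos [475.9  -1.3 287.8] rot [-1.8e+02 -1.0e-01 -6.0e+00] F [-1.4  0.2  0.3] w85.7 
turn [  0.   -0.1 -33. ] shift(final axes) [-170.5  330.3  137.8] q [-0.14  0.31  0.11  1.91 -0.04  0.92 -1.69]
[[160, [237.1, 195.9]], [198.5, [236.6, 186.1]]] [199.52006001 156.47099461]
```

View pics/w2.png

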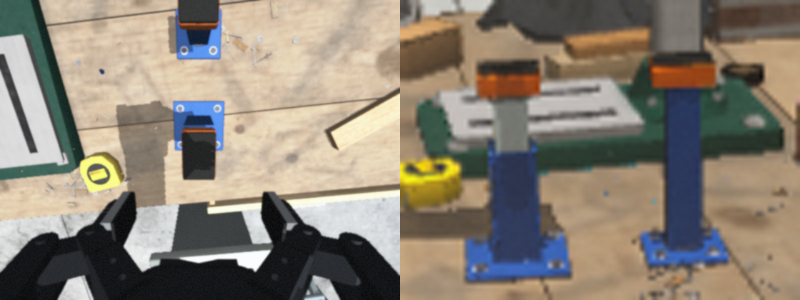

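The prop stands at about 198.6 mm by itself: the grey inner tube shows and the head top is at about row 186 in the side view, as predicted. Now for the board.

Call:
carry_out(
  deltas=[0,0,0,0.002,0.02,0,-1,0,0,0,0.004,0.045,0,-1,0,0,0,0.006,0.058,0,-1,0,0,0,0.006,0.058,0,-1,0,0,0,0.006,0.058,0,-1,0,0,0,0.006,0.058,0,-1,0,0,0,0.005,0.05,0,-1,0,0,0,0.002,0.023,0,-1],
)

```text
clock: 12.75
eef_pos: [472.1, -376.4, 285.5]
tool_rot: [3.141, 0.003, -0.109]
force: [0.1, 0.0, 0.1]
width: 85.5
gripper_force: 0.0
```

Call:
carry_out(
  deltas=[0,0,9.5,0,0,0.01,-1,0,0,9.5,0,0,0.03,-1,0,0,9.5,0,0,0.03,-1,0,0,9.5,0,0,0.03,-1,0,0,9.5,0,0,0.03,-1,0,0,9.5,0,0,0.01,-1,0,0,0,0,0,0,-1],
)

```text
clock: 13.62
eef_pos: [472.7, -372.0, 145.1]
tool_rot: [3.139, 0.004, -1.098]
force: [-0.2, -0.2, 0.3]
width: 85.2
gripper_force: 0.0
```

```bash
python3 - <<'E'
from h import *
to(474,-373,3,-63)
c=ctrl.calibration("wrist");im=ctrl.get_image("wrist")[:,:,::-1];cv2.imwrite("pics/w3.png",im)
print(proj("wrist",[474,-373,21],c).round(1))
np.savez("w3.npz",**c)
E
```

```text
t13.62 pos [ 472.7 -372.   145.1] rot [179.8   0.2 -62.9] F [-0.2 -0.2  0.3] w85.2 
turn [0.2 0.2 0.1] shift(final axes) [  1.4  -0.7 142.1] q [ 0.37  0.7   0.41  1.74 -0.37  0.78 -1.71]
[276.7 203.9]
```

View pics/w3.png

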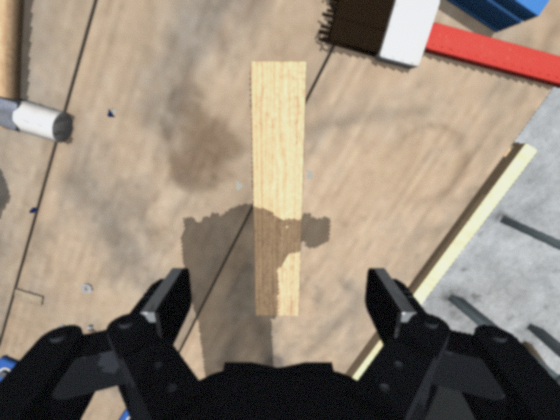

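The board's top corners are at about (252,62), (306,62), (298,316) and (256,316), and it is aligned with the gripper.

```bash
python3 - <<'E'
from h import *
c=dict(np.load("w3.npz"))
P=np.array([ray("wrist",p,21,c)[:2] for p in[(252,62),(306,62),(298,316),(256,316)]])
print(P.round(1),P.mean(0));a=(P[0]+P[1]-P[2]-P[3])/2;print(np.linalg.norm(a),np.degrees(np.arctan2(a[1],a[0])))
x,y=P.mean(0);to(x,y,3,np.degrees(np.arctan2(a[1],a[0])))
E
```

```text
[[ 545.3 -469.1]
 [ 506.8 -488.8]
 [ 398.9 -274.9]
 [ 437.9 -255.1]] [ 472.23400343 -371.97289956]
239.50470655043458 -63.29391262868884
t13.68 pos [ 473.3 -372.6  146.2] rot [ 1.799e+02  1.000e-01 -6.280e+01] F [-0.2  0.7 -0.1] w85.1 
turn [0.1 0.1 0.5] shift(final axes) [ -1.1   0.7 143.2] q [ 0.37  0.7   0.41  1.74 -0.37  0.78 -1.71]
```

Call:
carry_out(
  deltas=[0,0,0.4,-0.001,0.0006,0.02,-1,0,0,0,0,0,0.035,-1,0,0,0,0,0,0.035,-1,0,0,0,0,0,0.03,-1,0,0,0,0,0,0.015,-1,0,0,0,0,0,0.007,-1,0,0,0,0,0,0,-1],
)

```text
clock: 14.55
eef_pos: [473.3, -372.8, 6.0]
tool_rot: [-3.141, -0.001, -1.106]
force: [-1.4, 0.8, -0.5]
width: 85.4
gripper_force: 0.0
```

Call:
carry_out(
  deltas=[0,0,0,0,0,0,0.2,0,0,0,0,0,0,0.4,0,0,0,0,0,0,0.7,0,0,0,0,0,0,1,0,0,0,0,0,0,1,0,0,0,0,0,0,1],
)

```text
clock: 15.3
eef_pos: [473.5, -372.9, 6.6]
tool_rot: [-3.141, -0.001, -1.106]
force: [-0.1, 0.9, 5.9]
width: 43.3
gripper_force: 62.6
```

Call:
carry_out(
  deltas=[0,0,0,0,0,-0.005,1,0,0,0,0,0,-0.02,1,0,0,0,0,0,-0.04,1,0,0,0,0,0,-0.04,1,0,0,0,0,0,-0.05,1,0,0,0,0,0,-0.05,1,0,0,0,0,0,-0.04,1,0,0,0,0,0,-0.02,1,0,0,0,0,0,-0.005,1,0,0,0,0,0,0,1],
)

```text
clock: 16.55
eef_pos: [472.7, -372.1, 275.5]
tool_rot: [-3.141, 0.0, -1.107]
force: [-0.5, 0.3, -1.3]
width: 43.2
gripper_force: 61.8
```

```bash
python3 - <<'E'
from h import *
to(556,-10.7,270,-6)
s=ctrl.get_image("side")[:,:,::-1];w=ctrl.get_image("wrist")[:,:,::-1]
cv2.imwrite("pics/w4.png",np.hstack([cv2.resize(w,(400,300)),cv2.resize(s[110:260,120:320],(400,300),interpolation=cv2.INTER_CUBIC)]))
E
```

```text
t16.55 pos [ 472.7 -372.1  275.5] rot [-180.     0.   -63.4] F [-0.5  0.3 -1.3] w43.2 
turn [ -0.    0.  -57.4] shift(final axes) [  45.1 -368.2    5.5] q [ 0.32  0.55  0.49  1.61 -0.29  1.05 -1.79]
```

View pics/w4.png

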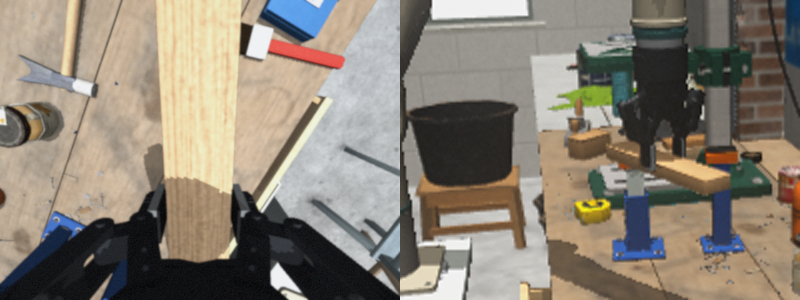

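Call:
carry_out(
  deltas=[0,0,-5,0,0,0,1,0,0,-9,0,0,0,1,0,0,-10,0,0,0,1,0,0,-10,0,0,0,1,0,0,-10,0,0,0,1,0,0,-9,0,0,0,1,0,0,-4.4,0,0,0,1,0,0,0,0,0,0,1],
)

```text
clock: 17.65
eef_pos: [472.4, -372.3, 274.4]
tool_rot: [-3.14, 0.002, -0.106]
force: [-0.4, -0.3, -1.0]
width: 43.3
gripper_force: 61.7
```

Call:
carry_out(
  deltas=[0,0,0,0.002,-0.015,0,1,0,0,0,0.004,-0.035,0,1,0,0,0,0.006,-0.048,0,1,0,0,0,0.006,-0.05,0,1,0,0,0,0.006,-0.05,0,1,0,0,0,0.006,-0.05,0,1,0,0,0,0.006,-0.05,0,1,0,0,0,0.005,-0.04,0,1,0,0,0,0.003,-0.02,0,1,0,0,0,0.001,-0.01,0,1,0,0,0,0,0,0,1,0,0,0,0,0,0,1],
)

```text
clock: 19.15
eef_pos: [555.9, -13.2, 275.6]
tool_rot: [3.141, 0.0, -0.108]
force: [-1.0, -0.4, -1.1]
width: 43.8
gripper_force: 61.8
```

```bash
python3 - <<'E'
from h import *
to(556,-10.7,206.6,-6)
w=ctrl.get_image("wrist")[:,:,::-1];s=ctrl.get_image("side")[:,:,::-1]
cv2.imwrite("pics/w5.png",np.hstack([cv2.resize(w,(400,300)),cv2.resize(s[150:240,200:320],(400,300),interpolation=cv2.INTER_CUBIC)]))
E
```

```text
t19.15 pos [555.9 -13.2 275.6] rot [179.9   0.   -6.2] F [-1.  -0.4 -1.1] w43.8 
turn [ 0.1  0.  -0.2] shift(final axes) [-0.2 -2.5 69. ] q [-0.15  0.45  0.18  1.73 -0.09  0.97 -1.61]
```

View pics/w5.png

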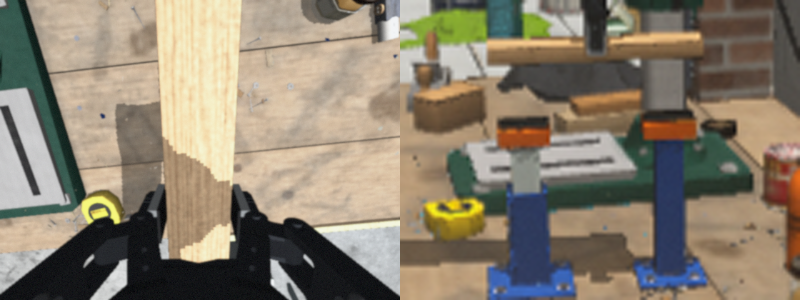

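The board is over both heads, level and aligned with them in the side view. I lower it, finishing in small steps.

Call:
carry_out(
  deltas=[0,0,0,0,-0.002,0.005,1,0,0,0,0,0,0.012,1,0,0,0,0,0,0.012,1,0,0,0,0,0,0.012,1,0,0,0,0,0,0.01,1,0,0,0,0,0,0.005,1,0,0,0,0,0,0.002,1,0,0,0,0,0,0,1],
)

```text
clock: 20.25
eef_pos: [556.6, -9.2, 217.7]
tool_rot: [-3.142, -0.0, -0.105]
force: [0.5, 0.8, -1.0]
width: 43.3
gripper_force: 61.8
```

Call:
carry_out(
  deltas=[0,0,0,0,0,0.0015,1,0,0,0,0,0,0.0015,1,0,0,0,0,0,0.0015,1,0,0,0,0,0,0.0015,1],
)

```text
clock: 20.75
eef_pos: [556.5, -9.2, 211.4]
tool_rot: [-3.142, -0.0, -0.105]
force: [-0.6, 0.4, -1.3]
width: 43.2
gripper_force: 61.8
```

Call:
carry_out(
  deltas=[0,0,0,0,0,0.001,1,0,0,0,0,0,0.001,1],
)

```text
clock: 21.0
eef_pos: [556.5, -9.2, 209.4]
tool_rot: [3.142, -0.0, -0.105]
force: [-0.1, 0.5, -1.6]
width: 43.4
gripper_force: 61.8
```

Call:
carry_out(
  deltas=[0,0,0,0,0,0.0008,1,0,0,0,0,0,0.0008,1],
)

```text
clock: 21.25
eef_pos: [556.5, -9.2, 207.9]
tool_rot: [-3.142, -0.0, -0.105]
force: [-0.2, 0.3, -0.6]
width: 43.6
gripper_force: 61.8
```

Call:
carry_out(
  deltas=[0,0,0,0,0,0.0005,1],
)

```text
clock: 21.38
eef_pos: [556.4, -9.2, 207.4]
tool_rot: [-3.142, 0.0, -0.105]
force: [0.1, -0.1, -1.9]
width: 43.6
gripper_force: 61.8
```

Call:
carry_out(
  deltas=[0,0,0,0,0,0.0005,1],
)

```text
clock: 21.5
eef_pos: [556.5, -9.2, 206.9]
tool_rot: [-3.142, -0.0, -0.105]
force: [-0.0, 0.6, -1.1]
width: 43.7
gripper_force: 61.8
```

Call:
carry_out(
  deltas=[0,0,0,0,0,0.0005,1],
)

```text
clock: 21.62
eef_pos: [556.5, -9.3, 206.5]
tool_rot: [-3.142, -0.0, -0.105]
force: [-1.2, -0.0, 1.4]
width: 43.5
gripper_force: 61.9
```

Call:
carry_out(
  deltas=[0,0,0,0,0,0.0003,1],
)

```text
clock: 21.75
eef_pos: [556.4, -9.2, 206.3]
tool_rot: [-3.142, -0.0, -0.105]
force: [-2.0, 0.4, 2.0]
width: 43.6
gripper_force: 62.0
```

Call:
carry_out(
  deltas=[0,0,0,0,0,0,0.1,0,0,0,0,0,0,0.0,0,0,0,0,0,0,-0.1,0,0,0,0,0,0,-0.2,0,0,0,0,0,0,-0.5,0,0,0,0,0,0,-1,0,0,0,0,0,0,-1,0,0,0,0,0,0,-1],
)

```text
clock: 22.75
eef_pos: [556.5, -9.3, 206.1]
tool_rot: [3.142, -0.0, -0.105]
force: [0.3, -1.0, -0.2]
width: 85.3
gripper_force: 0.0
```

Call:
carry_out(
  deltas=[0,0,0,0,0,-0.01,-1,0,0,0,0,0,-0.03,-1,0,0,0,0,0,-0.04,-1,0,0,0,0,0,-0.04,-1,0,0,0,0,0,-0.02,-1,0,0,0,0,0,-0.005,-1,0,0,0,0,0,0,-1],
)

```text
clock: 23.62
eef_pos: [556.2, -9.2, 351.0]
tool_rot: [-3.142, 0.0, -0.105]
force: [0.8, 0.1, -1.0]
width: 85.3
gripper_force: 0.0
```

```bash
python3 - <<'E'
from h import *
to(556,-10.7,206.6,-6)
w=ctrl.get_image("wrist")[:,:,::-1];s=ctrl.get_image("side")[:,:,::-1]
cv2.imwrite("pics/w6.png",np.hstack([cv2.resize(w,(400,300)),cv2.resize(s[150:240,200:320],(400,300),interpolation=cv2.INTER_CUBIC)]))
E
```

```text
t23.62 pos [556.2  -9.2 351. ] rot [-180.    0.   -6.] F [ 0.8  0.1 -1. ] w85.3 
turn [-0.  0. -0.] shift(final axes) [ -0.    1.5 144.4] q [-0.16  0.38  0.19  1.61 -0.08  1.15 -1.63]
```

View pics/w6.png

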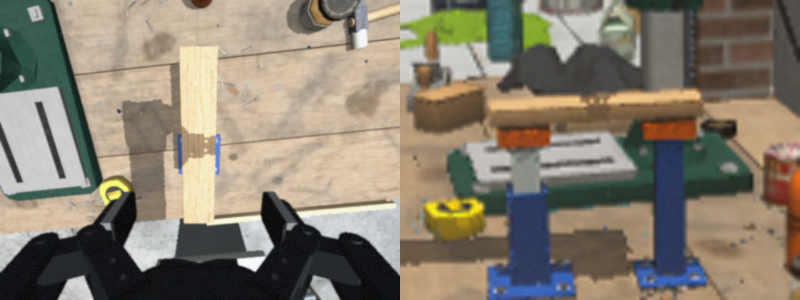

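The board lies flat across both heads with both ends overhanging, the prop is still up, and the gripper is clear.

```bash
python3 -c "
from cell import ctrl
print(ctrl.finish_job())"
```

```text
the job is handed in; nothing more can be done
None
```

The prop is locked at its first hole and stands by itself, the board lies flat across the prop and the rest, and the job was handed in at about 24 s with the gripper clear; no verdict came back.

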